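# Put the lathe tooling back on its own stands

### The arm

A 6-joint arm with a two-finger parallel gripper is mounted at the origin on the work surface. World frame = base frame: x ahead of the robot, y to its left, z up, the work surface at z = 0. Lengths are in mm, angles in rad, forces in N, time in s.
With the tool pointing down it reaches from about 350 to 850 mm from the base axis. Payload 8.1 kg.
Tool frame: the origin (TCP) lies where the fingers leave the gripper's body, on its centre line; the fingertips stand 73 mm ahead of it and the grasp point (between the pads) lies 54 mm ahead of it; z points along the fingers, y is the direction in which the jaws open and shut (so a half turn about z gives the same grasp; the last joint's range is limited). The gripper opens to 85 mm and grips with 20 to 120 N. Pads are 22 mm wide; open, the fingers measure 114 mm over their backs; the gripper's body (76 mm by 85 mm) begins 54 mm behind the grasp point. The pads swing forward as they close: fully open they stand 13 mm farther back than shut.
Start: joints at [-1.407, 0.13, 1.488, -0, 1.523, -0.085], TCP at [147.765, -581.525, 303.892] pointing down, gripper open.
Joint ranges: [-2.96, 2.96], [-0.89, 2.26], [0.02, 2.5], [-1.34, 4.48], [0, 2.73], [-2.66, 2.66]. Speed limits (rad/s): [2.39, 2.39, 2.79, 3.14, 3.14, 3.14].

### API

Orientations are given as a 3x3 rotation matrix whose columns are the frame's x, y, z axes.
In Python, from station import monitor, vision, manip gives the robot as it stands.
- The arm moves only by the tool move_arm, never from a script. Its argument "rows" is a list of rows, each an object of numbers: "x", "y", "z": the shift along the world's x, y, z in m; "rx", "ry", "rz": the turn, a rotation vector about the world's x, y, z in rad. In form: [{"x": .., "y": .., "z": .., "rx": .., "ry": .., "rz": ..}, ...]. A call has 1 to 10 rows; each row is the pose to reach, as a shift and turn from the pose measured when the call began; what a row does not reach only later rows make up. A row lasts 1/8 s, in which the tool goes at most 62.5 mm and 10.7 degrees, less where a joint would pass 70% of its speed; a pose out of reach is approached as far as the arm can. A call with a gripper value outside its range is refused whole. "jaw" is the opening, from 0 (shut) to 1 (fully open), set as the call begins (left out, the last holds). The fingers move at their own pace and stop on an object; "squeeze" is the grip in N (left out, the last holds). Time passes only in rows, so rows that repeat a pose let the fingers close. It gives the time, the measured TCP pose, the force and the opening at its end, in the units of the state.
- monitor.sense(): the state, without advancing time (a new reading comes with each control period).
- vision.capture(name): name is "side" or "top" or "wrist"; returns the picture (420x560x3 uint8, blue, green, red); there is no depth.
- vision.camera_model(name): a dict with "fx", "fy", "cx", "cy" (pixels), "R" (3x3) and "t" (3): a world point X has camera coordinates R X + t. Camera axes: x right, y down, z forward; pixel columns grow to the right and rows downward; lengths in mm; the calibration is good to about 2 mm. A picture is of the moment at which its call begins: read the wrist's pose just before it. camera_model takes no time and is no camera call; for the wrist camera it gives the pose at the moment of the call.
- manip.job_done(): hands the job in, once; it reports no verdict.
The state is a dict: "time_s": time; "q": joint angles; "dq": joint speeds; "effort": joint torques, N m; "position": TCP position; "orientation": TCP orientation; "ft_force": force on the tool from outside, world axes, zero at the start; "wrist_torque": the same for the moment, N m; "grip_width": finger opening in mm.
Only numpy, scipy, OpenCV 4.12 (cv2) and the standard library are available. Lean on these libraries where they do the work, as an engineer would, in place of code of your own. Each camera call takes 0.05 s, during which the arm holds its last target. There are 200 camera calls.

### The job

The three lathe tools each stand on the wrong stand: put the round drill chuck on the round stand, the square magnetic base on the square stand and the hexagonal collet block on the hexagonal stand, each upright in the middle. Their ground undersides must never touch the gritty bench and no stand has room for two, so first park one of them upright in the middle of the empty steel tray until its own stand is free. Set every tool down gently without letting it fall or tip over, and leave the oil bottle, the brass bush and the chuck key where they are.

Things in the scene. Friction and masses are not known exactly. Their poses are not given: they have to be found in the camera images.
- drill_chuck_mid (a point): Loose steel drill chuck standing jaws up, round, 70 mm high (78 mm with jaw tips), about 0.45 kg; grip its knurled sleeve, 44 mm in diameter, from 14 to 52 mm above its underside. This point is on its axis, 35 mm above its underside; z points up the axis. Any grip direction will do.
- magnet_base_mid (a point): Loose steel magnetic base, a block 46 x 46 mm and 56 mm high with a short 12 mm stud on top (64 mm in all), about 0.6 kg. A black switch knob sticks 9 mm out of its -x side, so grip it across its y sides, 46 mm apart. This point is at the block's centre, 28 mm above its underside; z is up.
- hex_block_mid (a point): Loose steel hexagonal collet block, 44 mm across flats (51 mm across corners), hexagon 62 mm high with a 38 mm round collar on top (68 mm in all), about 0.55 kg. Two opposite flats face its +x and -x, the other pairs lie 60 degrees round from them; grip across any pair. This point is on its axis, 34 mm above its underside; z is up.
- round_stand: The drill chuck's own place, fixed. Plain plywood stand, 14 mm thick, a disc 104 mm in diameter seen from above. Origin at the centre of its underside, on the bench; its flat top is 14 mm higher. 
- square_stand: The magnetic base's own place, fixed. Plain plywood stand, 14 mm thick, a square of 98 x 98 mm seen from above. Origin at the centre of its underside, on the bench; its flat top is 14 mm higher. 
- hex_stand: The collet block's own place, fixed. Plain plywood stand, 14 mm thick, a hexagon 94 mm across flats seen from above. Origin at the centre of its underside, on the bench; its flat top is 14 mm higher. 
- tray: The parking place: fixed, empty rectangular steel tray, 131 mm along its x and 111 mm along its y, on low feet. Origin at its centre, on the bench; its flat inner floor is 14 mm above the bench and its thin rim stands 22 mm above the bench.
- oil_bottle: Bystander: loose white plastic oil bottle with a green cap, 34 mm in diameter, 85 mm high. Origin at the centre of its underside.
- brass_bush: Bystander: loose flanged brass bush, 42 mm in diameter, 30 mm high, flange down. Origin at the centre of its underside.
- chuck_key: Bystander: loose steel T-handled chuck key lying flat, about 90 mm long, cross bar 90 mm, 14 mm high. Origin on the bench under the middle of its shaft.
There are look-alikes about, which are no part of the job. What is shaped like the square_stand but red is not meant.

How it is judged:
By the outcome, as a careful person would: the job done as asked, in the order asked, and still so for the second after the job is handed in, with the robot touching nothing.
It also fails if it takes over 118 s, if anything falls off the work surface, if the arm or the gripper's body presses on something with over 40 N, if the wrist force passes 120 N, or if a joint passes its speed limit or range.

## Working session

There is one attempt and no reset: what is moved stays moved. The work goes in short steps, Python scripts to look and compute and a tool call to move; the robot and the scene stay as the last step left them, time stands still between calls to the robot, and variables do not carry over. Pictures are saved under pics/ and viewed, about 12 in all and at most 16, crops included, and the job is handed in when it is done.

Besides the shell and the picture viewer there is one more tool, called after "Call:" as name(argument=value, ...) on one line, values as JSON. move_arm: Moves the arm, as the interface text tells. Its arguments: {"type":"object","properties":{"rows":{"type":"array","items":{"type":"object","properties":{"x":{"type":"number"},"y":{"type":"number"},"z":{"type":"number"},"rx":{"type":"number"},"ry":{"type":"number"},"rz":{"type":"number"}}}},"jaw":{"type":"number"},"squeeze":{"type":"number"}},"required":["rows"]}

```bash
mkdir -p pics; python3 - <<'E'
from station import monitor, vision
import cv2,json
for n in("top","side"):
    cv2.imwrite(f"pics/{n}0.png",cv2.resize(vision.capture(n),(800,600),interpolation=cv2.INTER_CUBIC))
    m=vision.camera_model(n);print(n,m)
s=monitor.sense();print(s)
E
```

```text
top {'fx': 421.8853718323432, 'fy': 421.8853718323432, 'cx': 283.87987744202826, 'cy': 210.89549156859292, 'R': array([[-0.12045765, -0.99271124,  0.00378828],
       [-0.97252103,  0.11724016, -0.20114072],
       [ 0.19923051, -0.02791312, -0.97955503]]), 't': array([ 59.05064908, 620.75651407, 751.0779085 ])}
side {'fx': 389.00643331890495, 'fy': 389.00643331890495, 'cx': 280.2457526828318, 'cy': 211.52241144728683, 'R': array([[-0.94592389, -0.32405797,  0.01464369],
       [-0.19918784,  0.54461388, -0.81469008],
       [ 0.25603166, -0.77355165, -0.57971168]]), 't': array([580.60403295, 193.16647932, 738.17364889])}
{'time_s': 0.1, 'q': array([-1.40741216e+00,  1.31090903e-01,  1.48916781e+00,  4.48014224e-06,
        1.52305187e+00, -8.54136033e-02]), 'dq': array([-1.66537283e-03, -9.13894989e-04, -2.98898738e-03,  2.90955792e-05,
        1.76573800e-03,  2.55054903e-05]), 'effort': array([ 2.64830793e-03, -5.70948565e+01, -5.01941335e+01, -5.21201787e-05,
        8.06678989e-03,  6.58590648e-05]), 'position': array([ 147.69515959, -581.13824293,  302.94752121]), 'orientation': array([[ 9.69209232e-01,  2.46238479e-01, -2.75020331e-04],
       [ 2.46238586e-01, -9.69207761e-01,  1.69578126e-03],
       [ 1.51014758e-04, -1.71128747e-03, -9.99998524e-01]]), 'ft_force': array([0.93324645, 0.22394714, 0.69845053]), 'wrist_torque': array([ 0.00372425, -0.05967894,  0.03017916]), 'grip_width': 85.34484023899564}
```

View pics/top0.png

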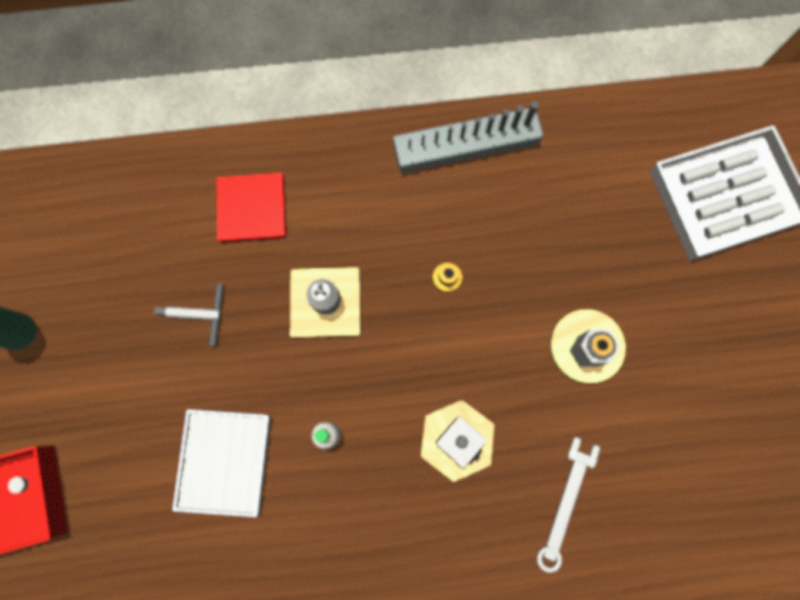

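View pics/side0.png

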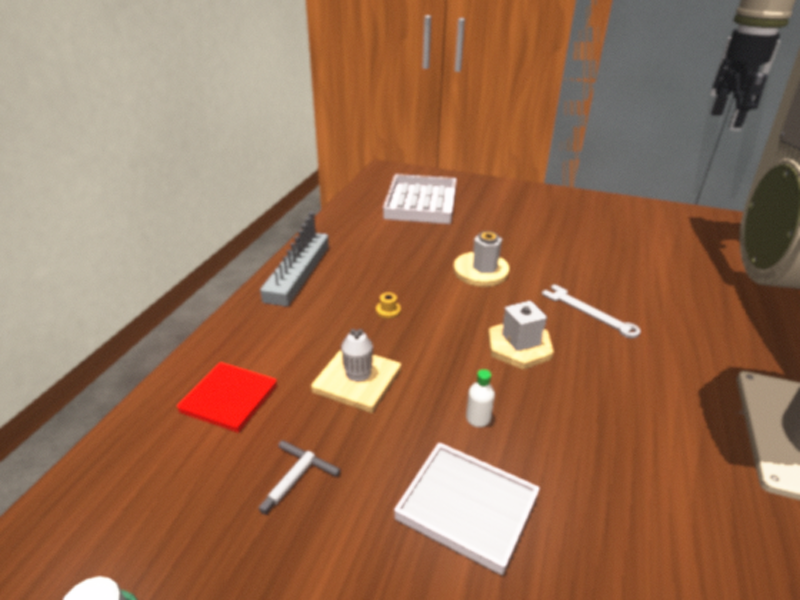

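The top picture (800 px scale) shows the chuck on the square stand (325,302), the magnetic base on the hex stand (458,441), and the hex block on the round stand (589,346). The tray is at (222,463), the bottle at (325,436) and the bush at (447,277). The side picture shows the same layout.

```bash
cat > h.py <<'E'
import numpy as np,cv2
from station import monitor,vision
def w(m,u,v,z):
    R,t=np.array(m["R"]),np.array(m["t"]);c=-R.T@t
    d=R.T@np.array([(u-m["cx"])/m["fx"],(v-m["cy"])/m["fy"],1]);return c+d*(z-c[2])/d[2]
def p(m,X):
    x=np.array(m["R"])@X+m["t"];return np.array([m["fx"]*x[0]/x[2]+m["cx"],m["fy"]*x[1]/x[2]+m["cy"]])
E
python3 - <<'E'
from h import *
m=vision.camera_model("top");k=.7
for n,u,v,z in[("square",325,302,14),("sqTL",290,269,14),("sqTR",359,267,14),("sqBR",360,336,14),("sqBL",290,337,14),("hexst",458,441,14),("round",589,346,14),("trayTL",189,410,22),("trayTR",269,414,22),("trayBR",258,517,22),("trayBL",174,512,22),("chucktop",321,293,78),("magstud",462,442,64),("hextop",601,345,68),("bottle",321,436,85),("bush",448,273,30),("key",190,313,7)]:
    print(n,w(m,u*k,v*k,z).round(0)[:2])
I=vision.capture("top");J=vision.capture("side");cv2.imwrite("pics/raw.png",I)
T=[I[a:a+75,b:b+100] for a,b in((175,175),(272,272),(205,362))]+[J[175:250,330:430]]
T=[cv2.resize(x,(400,300),interpolation=cv2.INTER_CUBIC) for x in T]
cv2.imwrite("pics/c1.png",np.vstack([np.hstack(T[:2]),np.hstack(T[2:])]))
m=vision.camera_model("wrist");print(m["R"].round(3).tolist(),-m["R"].T@m["t"],m["fx"],m["cx"],m["cy"])
E
```

```text
square [646.  97.]
sqTL [701. 143.]
sqTR [692.  44.]
sqBR [591.  53.]
sqBL [602. 151.]
hexst [431. -65.]
round [ 538. -267.]
trayTL [516. 295.]
trayTR [498. 187.]
trayBR [366. 212.]
trayBL [386. 321.]
chucktop [645.  95.]
magstud [431. -66.]
hextop [ 533. -266.]
bottle [460. 111.]
bush [664. -82.]
key [655. 292.]
[[0.247, -0.969, -0.0], [-0.919, -0.234, 0.316], [-0.306, -0.078, -0.949]] [ 226.80205497 -561.23074131  373.21849198] 347.17868735797566 279.24823207441324 212.19663837271756
```

View pics/c1.png

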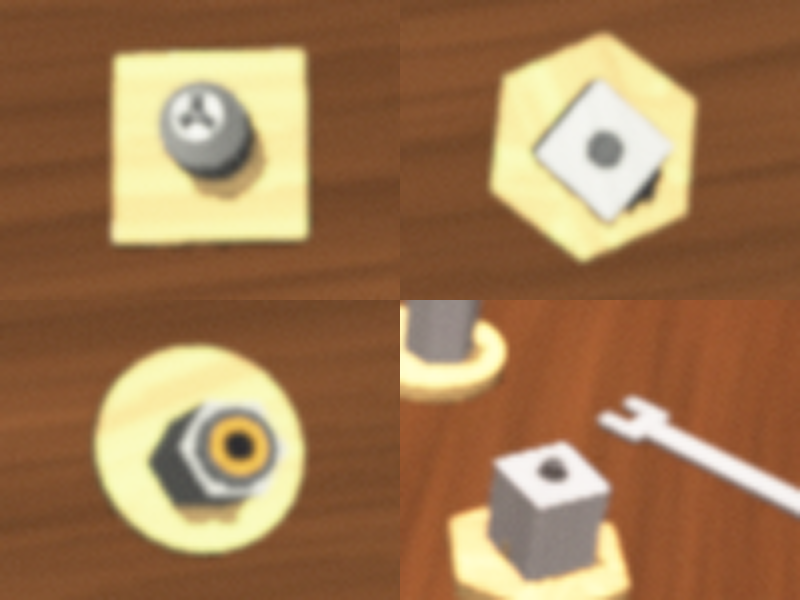

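The crop (4x) shows the chuck roughly centred on its square. The base's top corners are at (598,78), (672,147), (608,222) and (533,152), with the knob on the lower-right side. The hex block's flats face roughly image up and down.

```bash
python3 - <<'E'
from h import *
m=vision.camera_model("top")
def W(tile,pts,z):
    ox,oy,bx,by={1:(0,0,175,175),2:(400,0,272,272),3:(0,300,362,205)}[tile]
    return np.array([w(m,bx+(u-ox+.5)/4-.5,by+(v-oy+.5)/4-.5,z)[:2] for u,v in pts])
def show(n,P):
    d=np.roll(P,-1,0)-P;print(n,P.mean(0).round(1),"edges",np.hypot(*d.T).round(0),"ang",np.degrees(np.arctan2(d[:,1],d[:,0])).round(0))
show("square",W(1,[(112,54),(305,48),(309,240),(111,243)],14))
show("hexst",W(2,[(604,34),(697,98),(688,214),(583,262),(490,190),(503,75)],14))
show("round",W(3,[(200,345),(305,449),(200,553),(95,449)],14))
show("mag",W(2,[(598,78),(672,147),(608,222),(533,152)],70))
show("stud",W(2,[(605,150)],78))
show("hex",W(3,[(203,402),(258,405),(283,448),(262,495),(208,493),(182,447)],76))
show("collar",W(3,[(238,446)],82))
show("chucktip",W(1,[(196,116)],92)); 
k=.7
P=np.array([w(m,u*k,v*k,22)[:2] for u,v in[(189,410),(269,414),(258,517),(174,512)]]);show("tray",P)
E
```

```text
square [647.2  98.4] edges [100. 100. 100.  99.] ang [-95. 175.  84.  -5.]
hexst [432.7 -64.5] edges [55. 56. 56. 56. 55. 54.] ang [-131.  167.  107.   46.  -14.  -75.]
round [ 539.3 -265.9] edges [73. 77. 72. 78.] ang [-144.  126.   37.  -53.]
mag [432.  -63.4] edges [45. 45. 46. 45.] ang [-140.  131.   41.  -49.]
stud [431.9 -63.6] edges [0.] ang [0.]
hex [ 531.9 -261.1] edges [26. 23. 25. 25. 24. 24.] ang [-100. -160.  146.   81.   20.  -35.]
collar [ 532.  -261.7] edges [0.] ang [0.]
chucktip [644.6  94.8] edges [0.] ang [0.]
tray [441.6 253.8] edges [110. 134. 112. 133.] ang [-100.  169.   80.  -11.]
```

Call:
move_arm(rows=[{"x": 0.03, "y": 0.04, "z": 0}, {"x": 0.065, "y": 0.088, "z": 0}, {"x": 0.1, "y": 0.136, "z": 0}, {"x": 0.135, "y": 0.184, "z": 0}, {"x": 0.17, "y": 0.232, "z": 0}, {"x": 0.205, "y": 0.28, "z": 0}, {"x": 0.24, "y": 0.328, "z": 0}, {"x": 0.275, "y": 0.376, "z": 0}, {"x": 0.31, "y": 0.424, "z": 0}, {"x": 0.345, "y": 0.47, "z": 0}], jaw=1, squeeze=70)

```text
invalid input at $.rows[0]: expected keys x, y, z, rx, ry, rz
```

Call:
move_arm(rows=[{"x": 0.03, "y": 0.04, "z": 0, "rx": 0, "ry": 0, "rz": 0}, {"x": 0.065, "y": 0.088, "z": 0, "rx": 0, "ry": 0, "rz": 0}, {"x": 0.1, "y": 0.136, "z": 0, "rx": 0, "ry": 0, "rz": 0}, {"x": 0.135, "y": 0.184, "z": 0, "rx": 0, "ry": 0, "rz": 0}, {"x": 0.17, "y": 0.232, "z": 0, "rx": 0, "ry": 0, "rz": 0}, {"x": 0.205, "y": 0.28, "z": 0, "rx": 0, "ry": 0, "rz": 0}, {"x": 0.24, "y": 0.328, "z": 0, "rx": 0, "ry": 0, "rz": 0}, {"x": 0.275, "y": 0.376, "z": 0, "rx": 0, "ry": 0, "rz": 0}, {"x": 0.31, "y": 0.424, "z": 0, "rx": 0, "ry": 0, "rz": 0}, {"x": 0.345, "y": 0.47, "z": 0, "rx": 0, "ry": 0, "rz": 0}], jaw=1, squeeze=70)

```text
time_s: 1.45
position: [493.5, -109.4, 303.3]
orientation: [[0.969, 0.246, 0.0], [0.246, -0.969, 0.001], [0.0, -0.001, -1.0]]
ft_force: [1.2, -1.8, 0.2]
grip_width: 85.1
```

Call:
move_arm(rows=[{"x": 0.03, "y": 0.041, "z": -0.01, "rx": 0, "ry": 0, "rz": 0}, {"x": 0.065, "y": 0.088, "z": -0.03, "rx": 0, "ry": 0, "rz": 0}, {"x": 0.1, "y": 0.135, "z": -0.05, "rx": 0, "ry": 0, "rz": 0}, {"x": 0.13, "y": 0.176, "z": -0.07, "rx": 0, "ry": 0, "rz": 0}, {"x": 0.152, "y": 0.204, "z": -0.08, "rx": 0, "ry": 0, "rz": 0}, {"x": 0.152, "y": 0.204, "z": -0.08, "rx": 0, "ry": 0, "rz": 0}, {"x": 0.152, "y": 0.204, "z": -0.08, "rx": 0, "ry": 0, "rz": 0}])

```text
time_s: 2.33
position: [645.3, 94.3, 223.1]
orientation: [[0.969, 0.247, -0.001], [0.247, -0.969, 0.0], [-0.0, -0.001, -1.0]]
ft_force: [-0.1, -0.3, -0.2]
grip_width: 84.9
```

```bash
python3 - <<'E'
from h import *
s=monitor.sense();m=vision.camera_model("wrist");I=vision.capture("wrist");cv2.imwrite("pics/w1.png",I)
print(s["position"],p(m,np.array([645,95,92])),p(m,np.array([645,95,14])),p(m,np.array([647,98,14])))
import pickle;pickle.dump(m,open("w1.pkl","wb"))
E
```

```text
[645.27745794  94.31707587 223.08672429] [277.7889306  234.55022423] [278.11379932 199.38690323] [275.22022369 196.30359125]
```

View pics/w1.png

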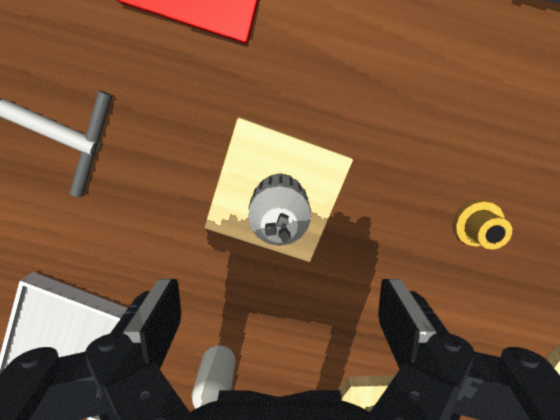

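The wrist picture shows the chuck's tip at (279,228) and the square stand's centre at (276,192). Both are within 3 mm of the top-view values. I'll descend and grip.

Call:
move_arm(rows=[{"x": 0.001, "y": 0.001, "z": -0.03, "rx": 0, "ry": 0, "rz": 0}, {"x": 0.001, "y": 0.001, "z": -0.06, "rx": 0, "ry": 0, "rz": 0}, {"x": 0.001, "y": 0.001, "z": -0.09, "rx": 0, "ry": 0, "rz": 0}, {"x": 0.001, "y": 0.001, "z": -0.11, "rx": 0, "ry": 0, "rz": 0}, {"x": 0.001, "y": 0.001, "z": -0.12, "rx": 0, "ry": 0, "rz": 0}, {"x": 0.001, "y": 0.001, "z": -0.12, "rx": 0, "ry": 0, "rz": 0}, {"x": 0.001, "y": 0.001, "z": -0.12, "rx": 0, "ry": 0, "rz": 0}])

```text
time_s: 3.25
position: [647.2, 94.9, 105.1]
orientation: [[0.969, 0.246, 0.002], [0.246, -0.969, 0.001], [0.003, -0.0, -1.0]]
ft_force: [0.2, -0.2, -0.5]
grip_width: 85.4
```

Call:
move_arm(rows=[{"x": 0, "y": 0, "z": 0, "rx": 0, "ry": 0, "rz": 0}, {"x": 0, "y": 0, "z": 0, "rx": 0, "ry": 0, "rz": 0}, {"x": 0, "y": 0, "z": 0, "rx": 0, "ry": 0, "rz": 0}, {"x": 0, "y": 0, "z": 0, "rx": 0, "ry": 0, "rz": 0}, {"x": 0, "y": 0, "z": 0, "rx": 0, "ry": 0, "rz": 0}, {"x": 0, "y": 0, "z": 0, "rx": 0, "ry": 0, "rz": 0}, {"x": 0, "y": 0, "z": 0, "rx": 0, "ry": 0, "rz": 0}, {"x": 0, "y": 0, "z": 0, "rx": 0, "ry": 0, "rz": 0}], jaw=0, squeeze=60)

```text
time_s: 4.25
position: [647.9, 95.2, 106.2]
orientation: [[0.969, 0.246, 0.004], [0.246, -0.969, 0.001], [0.004, -0.0, -1.0]]
ft_force: [-0.8, 0.8, 5.7]
grip_width: 42.7
```

Call:
move_arm(rows=[{"x": 0, "y": 0, "z": 0.01, "rx": 0, "ry": 0, "rz": 0}, {"x": 0, "y": 0, "z": 0.03, "rx": 0, "ry": 0, "rz": 0}, {"x": 0, "y": 0, "z": 0.06, "rx": 0, "ry": 0, "rz": 0}, {"x": 0, "y": 0, "z": 0.09, "rx": 0, "ry": 0, "rz": 0}, {"x": -0.02, "y": 0.015, "z": 0.11, "rx": 0, "ry": 0, "rz": 0}, {"x": -0.05, "y": 0.039, "z": 0.12, "rx": 0, "ry": 0, "rz": 0}, {"x": -0.085, "y": 0.065, "z": 0.12, "rx": 0, "ry": 0, "rz": 0}, {"x": -0.12, "y": 0.092, "z": 0.12, "rx": 0, "ry": 0, "rz": 0}, {"x": -0.155, "y": 0.119, "z": 0.12, "rx": 0, "ry": 0, "rz": 0}, {"x": -0.18, "y": 0.139, "z": 0.12, "rx": 0, "ry": 0, "rz": 0}])

```text
time_s: 5.5
position: [466.4, 235.1, 227.4]
orientation: [[0.969, 0.247, 0.005], [0.247, -0.969, 0.002], [0.005, -0.0, -1.0]]
ft_force: [-0.2, -0.4, -2.6]
grip_width: 42.7
```

Call:
move_arm(rows=[{"x": 0, "y": 0, "z": 0, "rx": 0, "ry": 0, "rz": 0}, {"x": 0, "y": 0, "z": 0, "rx": 0, "ry": 0, "rz": 0}])

```text
time_s: 5.75
position: [466.9, 235.1, 228.6]
orientation: [[0.969, 0.247, 0.007], [0.247, -0.969, 0.002], [0.007, -0.0, -1.0]]
ft_force: [0.7, -0.3, -3.7]
grip_width: 42.5
```

```bash
python3 - <<'E'
from h import *
s=monitor.sense();print(s["position"],s["ft_force"],s["grip_width"],s["orientation"].round(3).tolist())
m=vision.camera_model("wrist");cv2.imwrite("pics/w2.png",vision.capture("wrist"));print(p(m,np.array([441.6,253.8,14])),p(m,s["position"]-[0,0,14.]),m["R"].round(4).tolist(),m["t"])
E
```

```text
[466.86717208 235.10572605 228.61583465] [ 0.67266021 -0.31849438 -3.65292773] 42.52919648872729 [[0.969, 0.247, 0.007], [0.247, -0.969, 0.002], [0.007, -0.0, -1.0]]
[250.91213558 221.1323893 ] [278.85495561 379.98025147] [[0.2478, -0.9688, 0.0009], [-0.9213, -0.2354, 0.3094], [-0.2995, -0.0775, -0.9509]] [111.76065648 470.05099861 467.6347429 ]
```

View pics/w2.png

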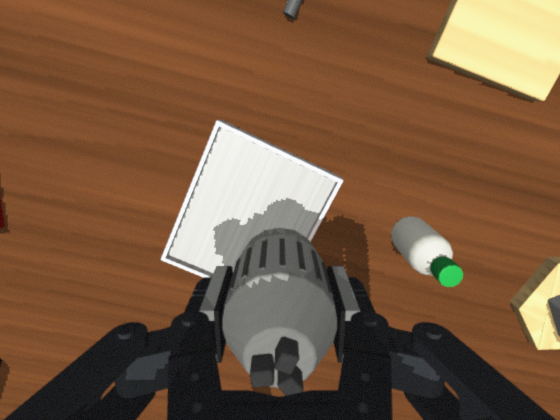

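The chuck is held centred in the jaws, and the tray's corners are at (218,122), (343,181) and (162,260). That puts its centre within 2 mm of the estimate. I'll lower the chuck now and take out the small tilt.

Call:
move_arm(rows=[{"x": -0.015, "y": 0.011, "z": -0.01, "rx": -0.001, "ry": 0.004, "rz": 0}, {"x": -0.025, "y": 0.019, "z": -0.04, "rx": -0.002, "ry": 0.008, "rz": 0}, {"x": -0.025, "y": 0.019, "z": -0.07, "rx": -0.002, "ry": 0.008, "rz": 0}, {"x": -0.025, "y": 0.019, "z": -0.095, "rx": -0.002, "ry": 0.008, "rz": 0}, {"x": -0.025, "y": 0.019, "z": -0.11, "rx": -0.002, "ry": 0.008, "rz": 0}, {"x": -0.025, "y": 0.019, "z": -0.115, "rx": -0.002, "ry": 0.008, "rz": 0}, {"x": -0.025, "y": 0.019, "z": -0.115, "rx": -0.002, "ry": 0.008, "rz": 0}, {"x": -0.025, "y": 0.019, "z": -0.115, "rx": -0.002, "ry": 0.008, "rz": 0}])

```text
time_s: 6.8
position: [442.9, 254.1, 114.5]
orientation: [[0.969, 0.246, 0.0], [0.246, -0.969, 0.0], [0.0, -0.0, -1.0]]
ft_force: [-0.2, 0.5, -3.1]
grip_width: 42.6
```

Call:
move_arm(rows=[{"x": 0, "y": 0, "z": -0.003, "rx": 0, "ry": 0, "rz": 0}, {"x": 0, "y": 0, "z": -0.006, "rx": 0, "ry": 0, "rz": 0}, {"x": 0, "y": 0, "z": -0.007, "rx": 0, "ry": 0, "rz": 0}, {"x": 0, "y": 0, "z": -0.008, "rx": 0, "ry": 0, "rz": 0}, {"x": 0, "y": 0, "z": -0.009, "rx": 0, "ry": 0, "rz": 0}, {"x": 0, "y": 0, "z": -0.009, "rx": 0, "ry": 0, "rz": 0}])

```text
time_s: 7.55
position: [442.9, 254.2, 106.3]
orientation: [[0.969, 0.246, -0.0], [0.246, -0.969, 0.0], [-0.0, -0.0, -1.0]]
ft_force: [-4.7, -3.0, 6.3]
grip_width: 42.5
```

Call:
move_arm(rows=[{"x": 0, "y": 0, "z": 0, "rx": 0, "ry": 0, "rz": 0}, {"x": 0, "y": 0, "z": 0, "rx": 0, "ry": 0, "rz": 0}, {"x": 0, "y": 0, "z": 0, "rx": 0, "ry": 0, "rz": 0}, {"x": 0, "y": 0, "z": 0, "rx": 0, "ry": 0, "rz": 0}, {"x": 0, "y": 0, "z": 0, "rx": 0, "ry": 0, "rz": 0}, {"x": 0, "y": 0, "z": 0, "rx": 0, "ry": 0, "rz": 0}], jaw=1)

```text
time_s: 8.3
position: [442.9, 254.2, 106.2]
orientation: [[0.969, 0.246, -0.0], [0.246, -0.969, 0.0], [-0.0, -0.0, -1.0]]
ft_force: [-0.1, 0.9, -0.3]
grip_width: 85.1
```

Call:
move_arm(rows=[{"x": 0, "y": 0, "z": 0.02, "rx": 0, "ry": 0, "rz": 0}, {"x": 0, "y": 0, "z": 0.05, "rx": 0, "ry": 0, "rz": 0}, {"x": 0, "y": 0, "z": 0.08, "rx": 0, "ry": 0, "rz": 0}, {"x": 0, "y": 0, "z": 0.11, "rx": 0, "ry": 0, "rz": 0}, {"x": 0, "y": 0, "z": 0.13, "rx": 0, "ry": 0, "rz": 0}, {"x": 0, "y": -0.02, "z": 0.14, "rx": 0, "ry": 0, "rz": 0.05}, {"x": 0, "y": -0.05, "z": 0.14, "rx": 0, "ry": 0, "rz": 0.12}, {"x": 0, "y": -0.09, "z": 0.14, "rx": 0, "ry": 0, "rz": 0.2}, {"x": 0, "y": -0.13, "z": 0.14, "rx": 0, "ry": 0, "rz": 0.28}, {"x": 0, "y": -0.17, "z": 0.14, "rx": 0, "ry": 0, "rz": 0.36}])

```text
time_s: 9.55
position: [442.8, 83.0, 246.3]
orientation: [[0.819, 0.574, 0.0], [0.574, -0.819, 0.0], [0.0, -0.0, -1.0]]
ft_force: [0.5, -1.0, -0.2]
grip_width: 85.8
```

Call:
move_arm(rows=[{"x": -0.003, "y": -0.04, "z": 0, "rx": 0, "ry": 0, "rz": 0.05}, {"x": -0.006, "y": -0.08, "z": 0, "rx": 0, "ry": 0, "rz": 0.1}, {"x": -0.009, "y": -0.12, "z": -0.01, "rx": 0, "ry": 0, "rz": 0.105}, {"x": -0.011, "y": -0.147, "z": -0.02, "rx": 0, "ry": 0, "rz": 0.105}, {"x": -0.011, "y": -0.147, "z": -0.03, "rx": 0, "ry": 0, "rz": 0.105}, {"x": -0.011, "y": -0.147, "z": -0.03, "rx": 0, "ry": 0, "rz": 0.105}, {"x": -0.011, "y": -0.147, "z": -0.03, "rx": 0, "ry": 0, "rz": 0.105}])

```text
time_s: 10.42
position: [432.0, -63.2, 216.6]
orientation: [[0.753, 0.658, 0.0], [0.658, -0.753, 0.0], [0.001, -0.0, -1.0]]
ft_force: [0.5, -0.2, 0.8]
grip_width: 85.5
```

```bash
python3 - <<'E'
from h import *
s=monitor.sense();print(s["position"],s["orientation"].round(3).tolist())
m=vision.camera_model("wrist");I=vision.capture("wrist");cv2.imwrite("pics/w3.png",I);print(p(m,np.array([432,-63.5,70])),p(m,np.array([432.7,-64.5,14])))
import pickle;pickle.dump(m,open("w3.pkl","wb"))
E
```

```text
[431.96835296 -63.19025457 216.55933494] [[0.753, 0.658, 0.0], [0.658, -0.753, 0.0], [0.001, -0.0, -1.0]]
[279.09204695 225.83622274] [280.54864713 201.8440841 ]
```

View pics/w3.png

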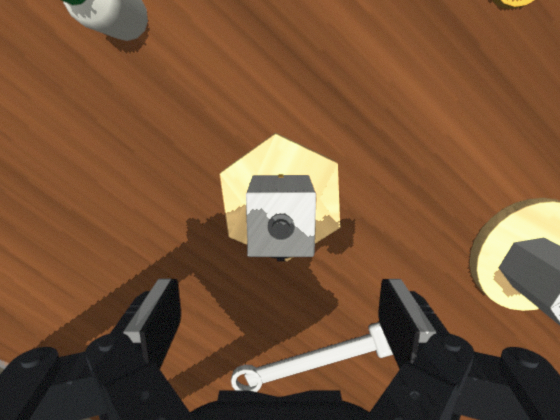

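The base is square with the jaws: its top centre is at (281,225) and the knob is on the image's lower side, away from the pads. I'll descend and grip.

Call:
move_arm(rows=[{"x": 0, "y": 0, "z": -0.03, "rx": 0, "ry": 0, "rz": 0}, {"x": 0, "y": 0, "z": -0.06, "rx": 0, "ry": 0, "rz": 0}, {"x": 0, "y": 0, "z": -0.09, "rx": 0, "ry": 0, "rz": 0}, {"x": 0, "y": 0, "z": -0.112, "rx": 0, "ry": 0, "rz": 0}, {"x": 0, "y": 0, "z": -0.121, "rx": 0, "ry": 0, "rz": 0}, {"x": 0, "y": 0, "z": -0.121, "rx": 0, "ry": 0, "rz": 0}, {"x": 0, "y": 0, "z": -0.121, "rx": 0, "ry": 0, "rz": 0}])

```text
time_s: 11.35
position: [432.9, -63.3, 96.9]
orientation: [[0.753, 0.658, 0.002], [0.658, -0.753, -0.0], [0.002, 0.002, -1.0]]
ft_force: [0.8, 0.1, 0.6]
grip_width: 85.5
```

Call:
move_arm(rows=[{"x": 0, "y": 0, "z": 0, "rx": 0, "ry": 0, "rz": 0}, {"x": 0, "y": 0, "z": 0, "rx": 0, "ry": 0, "rz": 0}, {"x": 0, "y": 0, "z": 0, "rx": 0, "ry": 0, "rz": 0}, {"x": 0, "y": 0, "z": 0, "rx": 0, "ry": 0, "rz": 0}, {"x": 0, "y": 0, "z": 0, "rx": 0, "ry": 0, "rz": 0}, {"x": 0, "y": 0, "z": 0, "rx": 0, "ry": 0, "rz": 0}, {"x": 0, "y": 0, "z": 0, "rx": 0, "ry": 0, "rz": 0}, {"x": 0, "y": 0, "z": 0, "rx": 0, "ry": 0, "rz": 0}], jaw=0, squeeze=65)

```text
time_s: 12.35
position: [433.4, -63.3, 97.7]
orientation: [[0.753, 0.658, 0.003], [0.658, -0.753, -0.0], [0.002, 0.002, -1.0]]
ft_force: [-0.3, 1.3, 6.4]
grip_width: 45.2
```

Call:
move_arm(rows=[{"x": 0, "y": 0, "z": 0.01, "rx": 0, "ry": 0, "rz": 0}, {"x": 0, "y": 0, "z": 0.03, "rx": 0, "ry": 0, "rz": 0}, {"x": 0, "y": 0, "z": 0.06, "rx": 0, "ry": 0, "rz": 0}, {"x": 0.01, "y": 0.008, "z": 0.09, "rx": 0, "ry": 0, "rz": 0.08}, {"x": 0.03, "y": 0.023, "z": 0.11, "rx": 0, "ry": 0, "rz": 0.18}, {"x": 0.06, "y": 0.045, "z": 0.12, "rx": 0, "ry": 0, "rz": 0.28}, {"x": 0.09, "y": 0.068, "z": 0.12, "rx": 0, "ry": 0, "rz": 0.38}, {"x": 0.12, "y": 0.091, "z": 0.12, "rx": 0, "ry": 0, "rz": 0.48}, {"x": 0.15, "y": 0.113, "z": 0.12, "rx": 0, "ry": 0, "rz": 0.58}, {"x": 0.175, "y": 0.132, "z": 0.12, "rx": 0, "ry": 0, "rz": 0.66}])

```text
time_s: 13.6
position: [608.6, 69.6, 216.9]
orientation: [[0.188, 0.982, 0.001], [0.982, -0.188, 0.002], [0.002, 0.0, -1.0]]
ft_force: [-1.0, -0.5, -6.9]
grip_width: 45.3
```

Call:
move_arm(rows=[{"x": 0.015, "y": 0.011, "z": 0, "rx": 0, "ry": 0, "rz": 0.05}, {"x": 0.03, "y": 0.022, "z": -0.02, "rx": -0.001, "ry": 0.001, "rz": 0.097}, {"x": 0.039, "y": 0.029, "z": -0.045, "rx": -0.002, "ry": 0.001, "rz": 0.097}, {"x": 0.039, "y": 0.029, "z": -0.07, "rx": -0.002, "ry": 0.001, "rz": 0.097}, {"x": 0.039, "y": 0.029, "z": -0.09, "rx": -0.002, "ry": 0.001, "rz": 0.097}, {"x": 0.039, "y": 0.029, "z": -0.105, "rx": -0.002, "ry": 0.001, "rz": 0.097}, {"x": 0.039, "y": 0.029, "z": -0.111, "rx": -0.002, "ry": 0.001, "rz": 0.097}, {"x": 0.039, "y": 0.029, "z": -0.111, "rx": -0.002, "ry": 0.001, "rz": 0.097}, {"x": 0.039, "y": 0.029, "z": -0.111, "rx": -0.002, "ry": 0.001, "rz": 0.097}])

```text
time_s: 14.72
position: [648.4, 98.6, 107.2]
orientation: [[0.092, 0.996, 0.001], [0.996, -0.092, -0.0], [0.0, 0.001, -1.0]]
ft_force: [0.2, 0.9, -7.0]
grip_width: 45.3
```

Call:
move_arm(rows=[{"x": -0.001, "y": 0, "z": -0.003, "rx": 0, "ry": 0.001, "rz": 0}, {"x": -0.001, "y": 0, "z": -0.006, "rx": 0, "ry": 0.001, "rz": 0}, {"x": -0.001, "y": 0, "z": -0.008, "rx": 0, "ry": 0.001, "rz": 0}, {"x": -0.001, "y": 0, "z": -0.009, "rx": 0, "ry": 0.001, "rz": 0}, {"x": -0.001, "y": 0, "z": -0.01, "rx": 0, "ry": 0.001, "rz": 0}, {"x": -0.001, "y": 0, "z": -0.01, "rx": 0, "ry": 0.001, "rz": 0}])

```text
time_s: 15.48
position: [647.4, 98.6, 97.9]
orientation: [[0.092, 0.996, 0.0], [0.996, -0.092, -0.0], [-0.0, 0.0, -1.0]]
ft_force: [-5.0, -1.1, 0.8]
grip_width: 45.3
```

Call:
move_arm(rows=[{"x": 0, "y": 0, "z": 0, "rx": 0, "ry": 0, "rz": 0}, {"x": 0, "y": 0, "z": 0, "rx": 0, "ry": 0, "rz": 0}, {"x": 0, "y": 0, "z": 0, "rx": 0, "ry": 0, "rz": 0}, {"x": 0, "y": 0, "z": 0, "rx": 0, "ry": 0, "rz": 0}, {"x": 0, "y": 0, "z": 0, "rx": 0, "ry": 0, "rz": 0}, {"x": 0, "y": 0, "z": 0, "rx": 0, "ry": 0, "rz": 0}], jaw=1)

```text
time_s: 16.23
position: [647.4, 98.6, 97.8]
orientation: [[0.092, 0.996, 0.0], [0.996, -0.092, -0.0], [-0.0, 0.0, -1.0]]
ft_force: [1.0, -0.7, -0.0]
grip_width: 85.7
```

Call:
move_arm(rows=[{"x": 0, "y": 0, "z": 0.02, "rx": 0, "ry": 0, "rz": 0}, {"x": 0, "y": 0, "z": 0.05, "rx": 0, "ry": 0, "rz": 0}, {"x": 0, "y": 0, "z": 0.08, "rx": 0, "ry": 0, "rz": 0}, {"x": 0, "y": 0, "z": 0.11, "rx": 0, "ry": 0, "rz": 0}, {"x": -0.005, "y": -0.016, "z": 0.13, "rx": 0, "ry": 0, "rz": -0.1}, {"x": -0.018, "y": -0.055, "z": 0.13, "rx": 0, "ry": 0, "rz": -0.25}, {"x": -0.032, "y": -0.1, "z": 0.13, "rx": 0, "ry": 0, "rz": -0.4}, {"x": -0.047, "y": -0.147, "z": 0.13, "rx": 0, "ry": 0, "rz": -0.55}, {"x": -0.062, "y": -0.195, "z": 0.13, "rx": 0, "ry": 0, "rz": -0.7}, {"x": -0.078, "y": -0.245, "z": 0.13, "rx": 0, "ry": 0, "rz": -0.85}])

```text
time_s: 17.48
position: [569.1, -147.9, 229.8]
orientation: [[0.812, 0.584, 0.002], [0.584, -0.812, -0.001], [0.001, 0.002, -1.0]]
ft_force: [0.5, -0.3, 0.2]
grip_width: 85.6
```

Call:
move_arm(rows=[{"x": -0.013, "y": -0.04, "z": 0, "rx": 0, "ry": 0, "rz": -0.08}, {"x": -0.025, "y": -0.08, "z": 0, "rx": 0, "ry": 0, "rz": -0.16}, {"x": -0.036, "y": -0.112, "z": 0, "rx": 0, "ry": 0, "rz": -0.22}, {"x": -0.036, "y": -0.112, "z": 0, "rx": 0, "ry": 0, "rz": -0.22}, {"x": -0.036, "y": -0.112, "z": 0, "rx": 0, "ry": 0, "rz": -0.22}])

```text
time_s: 18.1
position: [533.5, -259.6, 230.9]
orientation: [[0.919, 0.394, 0.003], [0.394, -0.919, -0.002], [0.002, 0.003, -1.0]]
ft_force: [0.3, 0.3, 0.2]
grip_width: 85.3
```

```bash
python3 - <<'E'
from h import *
s=monitor.sense();print(s["position"],s["orientation"].round(3).tolist())
m=vision.camera_model("wrist");I=vision.capture("wrist");cv2.imwrite("pics/w4.png",I);print(p(m,np.array([532,-261.5,76])),p(m,np.array([539.3,-265.9,14])))
import pickle;pickle.dump(m,open("w4.pkl","wb"))
E
```

```text
[ 533.46738874 -259.59792566  230.88190776] [[0.919, 0.394, 0.003], [0.394, -0.919, -0.002], [0.002, 0.003, -1.0]]
[279.83284565 224.68486866] [287.51956938 194.01235896]
```

View pics/w4.png

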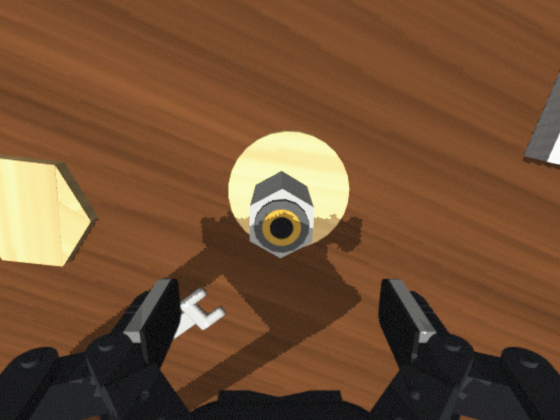

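The hex block's flats are parallel to the pads, with left and right edges at x = 250 and 313 and the centre at (281,226). The round stand is centred at (289,190). I'll descend and grip.

Call:
move_arm(rows=[{"x": -0.001, "y": -0.001, "z": -0.03, "rx": 0.002, "ry": 0.003, "rz": 0}, {"x": -0.001, "y": -0.001, "z": -0.06, "rx": 0.002, "ry": 0.003, "rz": 0}, {"x": -0.001, "y": -0.001, "z": -0.09, "rx": 0.002, "ry": 0.003, "rz": 0}, {"x": -0.001, "y": -0.001, "z": -0.117, "rx": 0.002, "ry": 0.003, "rz": 0}, {"x": -0.001, "y": -0.001, "z": -0.13, "rx": 0.002, "ry": 0.003, "rz": 0}, {"x": -0.001, "y": -0.001, "z": -0.13, "rx": 0.002, "ry": 0.003, "rz": 0}, {"x": -0.001, "y": -0.001, "z": -0.13, "rx": 0.002, "ry": 0.003, "rz": 0}])

```text
time_s: 19.02
position: [533.5, -260.3, 102.1]
orientation: [[0.919, 0.395, 0.002], [0.395, -0.919, -0.001], [0.001, 0.001, -1.0]]
ft_force: [-0.7, -0.5, -0.1]
grip_width: 85.3
```

Call:
move_arm(rows=[{"x": 0, "y": 0, "z": 0, "rx": 0, "ry": 0, "rz": 0}, {"x": 0, "y": 0, "z": 0, "rx": 0, "ry": 0, "rz": 0}, {"x": 0, "y": 0, "z": 0, "rx": 0, "ry": 0, "rz": 0}, {"x": 0, "y": 0, "z": 0, "rx": 0, "ry": 0, "rz": 0}, {"x": 0, "y": 0, "z": 0, "rx": 0, "ry": 0, "rz": 0}, {"x": 0, "y": 0, "z": 0, "rx": 0, "ry": 0, "rz": 0}, {"x": 0, "y": 0, "z": 0, "rx": 0, "ry": 0, "rz": 0}, {"x": 0, "y": 0, "z": 0, "rx": 0, "ry": 0, "rz": 0}], jaw=0, squeeze=65)

```text
time_s: 20.02
position: [534.2, -260.8, 103.2]
orientation: [[0.919, 0.395, 0.003], [0.395, -0.919, -0.002], [0.003, 0.003, -1.0]]
ft_force: [0.3, -0.4, 6.0]
grip_width: 43.5
```

Call:
move_arm(rows=[{"x": 0, "y": 0, "z": 0.01, "rx": 0, "ry": 0, "rz": 0}, {"x": 0, "y": 0, "z": 0.03, "rx": 0, "ry": 0, "rz": 0}, {"x": 0, "y": 0, "z": 0.06, "rx": 0, "ry": 0, "rz": 0}, {"x": -0.006, "y": 0.012, "z": 0.08, "rx": 0, "ry": 0, "rz": 0.05}, {"x": -0.02, "y": 0.039, "z": 0.095, "rx": 0, "ry": 0, "rz": 0.12}, {"x": -0.037, "y": 0.072, "z": 0.1, "rx": 0, "ry": 0, "rz": 0.2}, {"x": -0.055, "y": 0.107, "z": 0.1, "rx": 0, "ry": 0, "rz": 0.28}, {"x": -0.073, "y": 0.142, "z": 0.1, "rx": 0, "ry": 0, "rz": 0.35}, {"x": -0.09, "y": 0.176, "z": 0.1, "rx": 0, "ry": 0, "rz": 0.4}, {"x": -0.1, "y": 0.197, "z": 0.1, "rx": 0, "ry": 0, "rz": 0.405}])

```text
time_s: 21.28
position: [433.2, -62.4, 203.9]
orientation: [[0.688, 0.726, 0.004], [0.726, -0.688, 0.0], [0.003, 0.003, -1.0]]
ft_force: [0.6, -0.7, -4.0]
grip_width: 43.5
```

Now lower to about 8 mm above the stand.

Call:
move_arm(rows=[{"x": 0, "y": -0.002, "z": -0.015, "rx": 0, "ry": 0.002, "rz": 0}, {"x": 0, "y": -0.002, "z": -0.04, "rx": 0, "ry": 0.003, "rz": 0}, {"x": 0, "y": -0.002, "z": -0.065, "rx": 0, "ry": 0.003, "rz": 0}, {"x": 0, "y": -0.002, "z": -0.085, "rx": 0, "ry": 0.003, "rz": 0}, {"x": 0, "y": -0.002, "z": -0.093, "rx": 0, "ry": 0.003, "rz": 0}, {"x": 0, "y": -0.002, "z": -0.093, "rx": 0, "ry": 0.003, "rz": 0}, {"x": 0, "y": -0.002, "z": -0.093, "rx": 0, "ry": 0.003, "rz": 0}])

```text
time_s: 22.15
position: [433.9, -64.8, 111.9]
orientation: [[0.688, 0.726, 0.002], [0.726, -0.688, -0.0], [0.001, 0.002, -1.0]]
ft_force: [0.4, -0.1, -4.8]
grip_width: 43.3
```

Call:
move_arm(rows=[{"x": 0, "y": 0, "z": -0.003, "rx": 0, "ry": 0, "rz": 0}, {"x": 0, "y": 0, "z": -0.006, "rx": 0, "ry": 0, "rz": 0}, {"x": 0, "y": 0, "z": -0.008, "rx": 0, "ry": 0, "rz": 0}, {"x": 0, "y": 0, "z": -0.009, "rx": 0, "ry": 0, "rz": 0}, {"x": 0, "y": 0, "z": -0.0095, "rx": 0, "ry": 0, "rz": 0}, {"x": 0, "y": 0, "z": -0.0095, "rx": 0, "ry": 0, "rz": 0}])

```text
time_s: 22.9
position: [433.8, -64.7, 103.2]
orientation: [[0.688, 0.726, 0.002], [0.726, -0.688, -0.0], [0.001, 0.001, -1.0]]
ft_force: [-6.3, 1.4, 7.4]
grip_width: 43.4
```

Call:
move_arm(rows=[{"x": 0, "y": 0, "z": 0, "rx": 0, "ry": 0, "rz": 0}, {"x": 0, "y": 0, "z": 0, "rx": 0, "ry": 0, "rz": 0}, {"x": 0, "y": 0, "z": 0, "rx": 0, "ry": 0, "rz": 0}, {"x": 0, "y": 0, "z": 0, "rx": 0, "ry": 0, "rz": 0}, {"x": 0, "y": 0, "z": 0, "rx": 0, "ry": 0, "rz": 0}, {"x": 0, "y": 0, "z": 0, "rx": 0, "ry": 0, "rz": 0}], jaw=1)

```text
time_s: 23.65
position: [433.8, -64.7, 103.1]
orientation: [[0.688, 0.726, 0.002], [0.726, -0.688, -0.0], [0.001, 0.001, -1.0]]
ft_force: [0.0, -0.8, -0.1]
grip_width: 85.5
```

Call:
move_arm(rows=[{"x": 0, "y": 0, "z": 0.02, "rx": 0, "ry": 0, "rz": 0}, {"x": 0, "y": 0, "z": 0.05, "rx": 0, "ry": 0, "rz": 0}, {"x": 0, "y": 0, "z": 0.08, "rx": 0, "ry": 0, "rz": 0}, {"x": 0, "y": 0, "z": 0.11, "rx": 0, "ry": 0, "rz": 0}, {"x": 0, "y": 0.02, "z": 0.13, "rx": 0, "ry": 0, "rz": 0}, {"x": 0.001, "y": 0.06, "z": 0.13, "rx": 0, "ry": 0, "rz": 0}, {"x": 0.002, "y": 0.11, "z": 0.13, "rx": 0, "ry": 0, "rz": 0}, {"x": 0.004, "y": 0.16, "z": 0.13, "rx": 0, "ry": 0, "rz": 0}, {"x": 0.006, "y": 0.21, "z": 0.13, "rx": 0, "ry": 0, "rz": 0}, {"x": 0.008, "y": 0.26, "z": 0.13, "rx": 0, "ry": 0, "rz": 0}])

```text
time_s: 24.9
position: [441.6, 197.0, 233.2]
orientation: [[0.688, 0.726, 0.002], [0.726, -0.688, -0.0], [0.001, 0.002, -1.0]]
ft_force: [0.8, 0.4, -0.2]
grip_width: 85.3
```

Call:
move_arm(rows=[{"x": 0, "y": 0.03, "z": 0, "rx": 0, "ry": 0, "rz": 0}, {"x": 0.001, "y": 0.052, "z": 0, "rx": 0, "ry": 0.001, "rz": 0}, {"x": 0.001, "y": 0.052, "z": 0, "rx": 0, "ry": 0.002, "rz": 0}, {"x": 0.001, "y": 0.052, "z": 0, "rx": 0, "ry": 0.002, "rz": 0}])

```text
time_s: 25.4
position: [442.6, 248.4, 233.0]
orientation: [[0.688, 0.726, -0.0], [0.726, -0.688, -0.001], [-0.001, 0.0, -1.0]]
ft_force: [-0.1, -0.1, 0.4]
grip_width: 85.2
```

```bash
python3 - <<'E'
from h import *
s=monitor.sense();print(s["position"],s["orientation"].round(3).tolist())
m=vision.camera_model("wrist");I=vision.capture("wrist");cv2.imwrite("pics/w5.png",I);print(p(m,np.array([442,254,92])),p(m,np.array([442,254,14])))
E
```

```text
[442.56398519 248.4398613  233.02978499] [[0.688, 0.726, -0.0], [0.726, -0.688, -0.001], [-0.001, 0.0, -1.0]]
[271.98860138 223.01112728] [273.67061735 191.57975459]
```

View pics/w5.png

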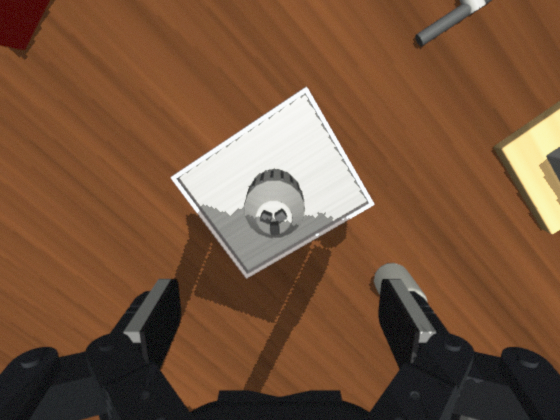

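The chuck stands upright in the tray's middle, with its tip at (274,218) and the tray centred at about (272,183). I'll pick it up again.

Call:
move_arm(rows=[{"x": 0, "y": 0.006, "z": -0.03, "rx": 0, "ry": 0, "rz": 0}, {"x": 0, "y": 0.006, "z": -0.06, "rx": 0, "ry": 0, "rz": 0}, {"x": 0, "y": 0.006, "z": -0.09, "rx": 0, "ry": 0, "rz": 0}, {"x": 0, "y": 0.006, "z": -0.115, "rx": 0, "ry": 0, "rz": 0}, {"x": 0, "y": 0.006, "z": -0.129, "rx": 0, "ry": 0, "rz": 0}, {"x": 0, "y": 0.006, "z": -0.129, "rx": 0, "ry": 0, "rz": 0}, {"x": 0, "y": 0.006, "z": -0.129, "rx": 0, "ry": 0, "rz": 0}])

```text
time_s: 26.32
position: [443.4, 254.3, 105.3]
orientation: [[0.689, 0.725, 0.002], [0.725, -0.689, 0.0], [0.001, 0.001, -1.0]]
ft_force: [-0.1, 0.6, 0.1]
grip_width: 85.5
```

Call:
move_arm(rows=[{"x": 0, "y": 0, "z": 0, "rx": 0, "ry": 0, "rz": 0}, {"x": 0, "y": 0, "z": 0, "rx": 0, "ry": 0, "rz": 0}, {"x": 0, "y": 0, "z": 0, "rx": 0, "ry": 0, "rz": 0}, {"x": 0, "y": 0, "z": 0, "rx": 0, "ry": 0, "rz": 0}, {"x": 0, "y": 0, "z": 0, "rx": 0, "ry": 0, "rz": 0}, {"x": 0, "y": 0, "z": 0, "rx": 0, "ry": 0, "rz": 0}, {"x": 0, "y": 0, "z": 0, "rx": 0, "ry": 0, "rz": 0}, {"x": 0, "y": 0, "z": 0, "rx": 0, "ry": 0, "rz": 0}], jaw=0, squeeze=60)

```text
time_s: 27.32
position: [444.0, 254.7, 106.3]
orientation: [[0.688, 0.725, 0.003], [0.725, -0.688, 0.001], [0.003, 0.002, -1.0]]
ft_force: [-0.6, 0.0, 6.1]
grip_width: 42.5
```

Call:
move_arm(rows=[{"x": 0, "y": 0, "z": 0.01, "rx": 0, "ry": 0, "rz": 0}, {"x": 0, "y": 0, "z": 0.035, "rx": 0, "ry": 0, "rz": 0}, {"x": 0, "y": 0, "z": 0.07, "rx": 0, "ry": 0, "rz": 0}, {"x": 0, "y": 0, "z": 0.105, "rx": 0, "ry": 0, "rz": 0}, {"x": 0.003, "y": -0.015, "z": 0.13, "rx": 0, "ry": 0, "rz": 0}, {"x": 0.009, "y": -0.045, "z": 0.14, "rx": 0, "ry": 0, "rz": 0}, {"x": 0.016, "y": -0.085, "z": 0.14, "rx": 0, "ry": 0, "rz": 0}, {"x": 0.024, "y": -0.13, "z": 0.14, "rx": 0, "ry": 0, "rz": 0}, {"x": 0.032, "y": -0.175, "z": 0.14, "rx": 0, "ry": 0, "rz": 0}, {"x": 0.04, "y": -0.22, "z": 0.14, "rx": 0, "ry": 0, "rz": 0}])

```text
time_s: 28.58
position: [483.7, 33.3, 246.4]
orientation: [[0.688, 0.725, 0.002], [0.725, -0.688, 0.001], [0.002, 0.001, -1.0]]
ft_force: [0.4, 0.2, -3.5]
grip_width: 42.6
```

Call:
move_arm(rows=[{"x": 0.008, "y": -0.045, "z": 0, "rx": 0, "ry": 0, "rz": 0}, {"x": 0.016, "y": -0.09, "z": 0, "rx": 0, "ry": 0, "rz": 0}, {"x": 0.024, "y": -0.135, "z": 0, "rx": 0, "ry": 0, "rz": 0}, {"x": 0.032, "y": -0.18, "z": 0, "rx": 0, "ry": 0, "rz": 0}, {"x": 0.04, "y": -0.22, "z": -0.01, "rx": 0, "ry": 0, "rz": 0}, {"x": 0.047, "y": -0.255, "z": -0.03, "rx": 0, "ry": 0, "rz": 0}, {"x": 0.053, "y": -0.28, "z": -0.05, "rx": 0, "ry": 0, "rz": 0}, {"x": 0.053, "y": -0.28, "z": -0.05, "rx": 0, "ry": 0, "rz": 0}])

```text
time_s: 29.58
position: [535.2, -247.6, 193.9]
orientation: [[0.69, 0.724, -0.002], [0.724, -0.69, 0.003], [0.001, -0.003, -1.0]]
ft_force: [-0.8, 0.9, -3.9]
grip_width: 42.3
```

Call:
move_arm(rows=[{"x": 0.003, "y": -0.01, "z": -0.01, "rx": -0.001, "ry": -0.002, "rz": 0}, {"x": 0.005, "y": -0.018, "z": -0.03, "rx": -0.002, "ry": -0.003, "rz": 0}, {"x": 0.005, "y": -0.018, "z": -0.055, "rx": -0.002, "ry": -0.003, "rz": 0}, {"x": 0.005, "y": -0.018, "z": -0.073, "rx": -0.002, "ry": -0.003, "rz": 0}, {"x": 0.005, "y": -0.018, "z": -0.08, "rx": -0.002, "ry": -0.003, "rz": 0}, {"x": 0.005, "y": -0.018, "z": -0.08, "rx": -0.002, "ry": -0.003, "rz": 0}, {"x": 0.005, "y": -0.018, "z": -0.08, "rx": -0.002, "ry": -0.003, "rz": 0}])

```text
time_s: 30.45
position: [540.9, -265.8, 115.0]
orientation: [[0.69, 0.724, 0.003], [0.724, -0.69, -0.0], [0.002, 0.002, -1.0]]
ft_force: [-0.1, -0.6, -3.9]
grip_width: 42.7
```

Call:
move_arm(rows=[{"x": 0, "y": 0, "z": -0.003, "rx": 0, "ry": 0, "rz": 0}, {"x": 0, "y": 0, "z": -0.006, "rx": 0, "ry": 0, "rz": 0}, {"x": 0, "y": 0, "z": -0.008, "rx": 0, "ry": 0, "rz": 0}, {"x": 0, "y": 0, "z": -0.009, "rx": 0, "ry": 0, "rz": 0}, {"x": 0, "y": 0, "z": -0.0095, "rx": 0, "ry": 0, "rz": 0}, {"x": 0, "y": 0, "z": -0.0095, "rx": 0, "ry": 0, "rz": 0}])

```text
time_s: 31.2
position: [540.8, -265.8, 106.3]
orientation: [[0.69, 0.724, 0.002], [0.724, -0.69, 0.0], [0.002, 0.002, -1.0]]
ft_force: [-6.0, 3.3, 5.4]
grip_width: 42.1
```

Seated, with about 9 N on the stand. I'll release, retreat and check.

Call:
move_arm(rows=[{"x": 0, "y": 0, "z": 0, "rx": 0, "ry": 0, "rz": 0}, {"x": 0, "y": 0, "z": 0, "rx": 0, "ry": 0, "rz": 0}, {"x": 0, "y": 0, "z": 0, "rx": 0, "ry": 0, "rz": 0}, {"x": 0, "y": 0, "z": 0, "rx": 0, "ry": 0, "rz": 0}, {"x": 0, "y": 0, "z": 0, "rx": 0, "ry": 0, "rz": 0}, {"x": 0, "y": 0, "z": 0, "rx": 0, "ry": 0, "rz": 0}], jaw=1)

```text
time_s: 31.95
position: [540.8, -265.8, 106.3]
orientation: [[0.69, 0.724, 0.002], [0.724, -0.69, 0.0], [0.002, 0.002, -1.0]]
ft_force: [0.1, -0.3, -0.1]
grip_width: 85.4
```

Call:
move_arm(rows=[{"x": 0, "y": 0, "z": 0.02, "rx": 0, "ry": 0, "rz": 0}, {"x": 0, "y": 0, "z": 0.05, "rx": 0, "ry": 0, "rz": 0}, {"x": 0, "y": 0, "z": 0.09, "rx": 0, "ry": 0, "rz": 0}, {"x": 0, "y": 0, "z": 0.13, "rx": 0, "ry": 0, "rz": 0}, {"x": -0.02, "y": -0.02, "z": 0.16, "rx": 0, "ry": 0, "rz": 0}, {"x": -0.05, "y": -0.06, "z": 0.18, "rx": 0, "ry": 0, "rz": 0}, {"x": -0.08, "y": -0.1, "z": 0.19, "rx": 0, "ry": 0, "rz": 0}, {"x": -0.11, "y": -0.14, "z": 0.19, "rx": 0, "ry": 0, "rz": 0}, {"x": -0.14, "y": -0.18, "z": 0.19, "rx": 0, "ry": 0, "rz": 0}, {"x": -0.17, "y": -0.22, "z": 0.19, "rx": 0, "ry": 0, "rz": 0}])

```text
time_s: 33.2
position: [369.7, -487.1, 298.3]
orientation: [[0.69, 0.724, 0.004], [0.724, -0.69, -0.002], [0.001, 0.004, -1.0]]
ft_force: [1.4, -0.3, 0.9]
grip_width: 85.3
```

Call:
move_arm(rows=[{"x": -0.03, "y": -0.04, "z": 0, "rx": 0, "ry": 0, "rz": 0}, {"x": -0.05, "y": -0.06, "z": 0, "rx": 0, "ry": 0, "rz": 0}, {"x": -0.05, "y": -0.06, "z": 0, "rx": 0, "ry": 0, "rz": 0}, {"x": -0.05, "y": -0.06, "z": 0, "rx": 0, "ry": 0, "rz": 0}])

```text
time_s: 33.7
position: [320.2, -546.7, 299.3]
orientation: [[0.69, 0.724, 0.004], [0.724, -0.69, -0.002], [0.001, 0.005, -1.0]]
ft_force: [-0.3, 0.2, 0.0]
grip_width: 85.3
```

```bash
python3 - <<'E'
from h import *
I=vision.capture("top");J=vision.capture("side");cv2.imwrite("pics/top9.png",I)
T=[I[a:a+75,b:b+100] for a,b in((175,175),(272,272),(205,362))]+[J[150:285,210:390]]
T=[cv2.resize(x,(400,300),interpolation=cv2.INTER_CUBIC) for x in T]
cv2.imwrite("pics/c9.png",np.vstack([np.hstack(T[:2]),np.hstack(T[2:])]))
d=cv2.absdiff(I,cv2.imread("pics/raw.png")).max(2)
for n,u,v in(("bottle",325,436),("bush",447,277),("key",190,315),("tray",222,463)):
    u,v=int(u*.7),int(v*.7);print(n,(d[v-25:v+25,u-25:u+25]>30).sum())
E
```

```text
bottle 0
bush 0
key 0
tray 0
```

View pics/c9.png

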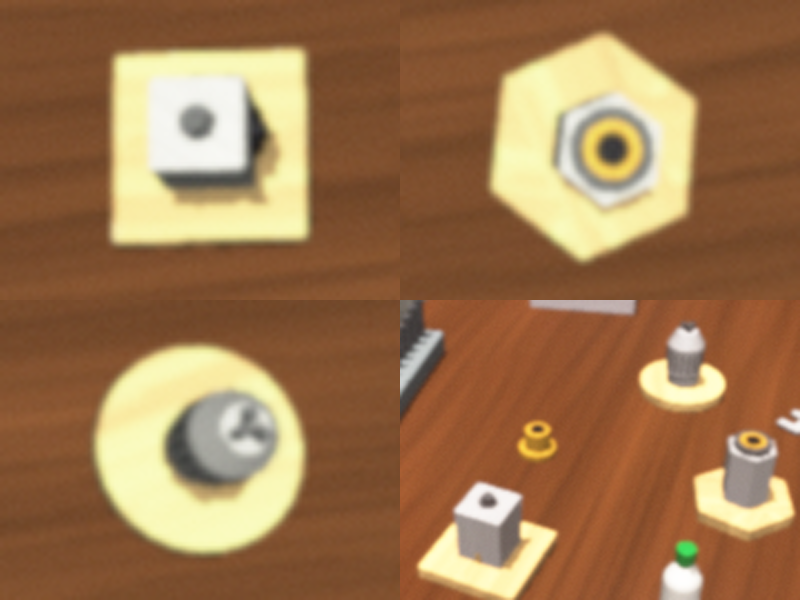

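The check crop shows each tool upright on its matching stand: stud at (197,122), hex collar at (611,149), chuck tip at (247,430). I'll check the centring in numbers and then hand in.

```bash
python3 - <<'E'
from h import *
from station import manip
m=vision.camera_model("top")
T={1:(0,0,175,175),2:(400,0,272,272),3:(0,300,362,205)}
off=[]
for n,t,u,v,z,c in(("base",1,197,122,78,(647.2,98.4)),("hex",2,611,149,82,(432.7,-64.5)),("chuck",3,247,430,92,(539.3,-265.9))):
    ox,oy,bx,by=T[t];d=w(m,bx+(u-ox+.5)/4-.5,by+(v-oy+.5)/4-.5,z)[:2]-c;print(n,d.round(1));off.append(np.hypot(*d))
if max(off)<8: print("hand in",manip.job_done())
E
```

```text
base [-2.2 -2.2]
hex [-0.5 -1.5]
chuck [-1.4  2.2]
the job is handed in; nothing more can be done
hand in None
```

The job is done and handed in at about 34 s of the 118 s allowed. All three tools stand upright on their own stands.

I parked the drill chuck in the middle of the steel tray. Then I moved the magnetic base to the square stand, the hex block to the hexagonal stand, and the chuck from the tray to the round stand.

- **Centring:** the top camera puts each tool within about 3 mm of its stand's centre: base 3.1 mm, hex 1.6 mm, chuck 2.6 mm. The calibration is only good to about 2 mm.
- **Setting down:** each tool was lowered to first contact, with about 8 to 12 N on the stand before release.
- **Bystanders:** the bottle, bush, key and tray show no pixel change from the first top picture.
- **Disagreements:** the wrist and top cameras differed by up to about 3 mm, and measured height ran about 1 mm above the commanded value. Neither mattered. No check failed.

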